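# Set up the slide projector experiment on the optical bench

### The arm

A 7-joint arm with a two-finger parallel gripper is mounted at the origin on the work surface. World frame = base frame: x ahead of the robot, y to its left, z up, the work surface at z = 0. Lengths are in m, angles in rad, forces in N, time in s.
With the tool pointing down it reaches from about 0.4 to 0.875 m from the base axis. Payload 6.5 kg.
Tool frame: the origin (TCP) lies on the centre line of the jaws, within the pads' length; the fingertips stand 25 mm ahead of it and the grasp point (between the pads) lies 6 mm ahead of it; z points along the fingers, y is the line along which they close (so a half turn about z gives the same grasp; the last joint's range is limited). The gripper opens to 85 mm and grips with 20 to 120 N. Pads are 22 mm wide; open, the fingers measure 114 mm over their backs; the gripper's body (76 mm by 85 mm) begins 54 mm behind the grasp point. The pads swing forward as they close: fully open they stand 13 mm farther back than shut.
Start: joints at [-1.37, 0.536, -0.004, 1.538, 0.003, 1.067, -0.071], TCP at [0.171, 0.627, 0.227] pointing down, gripper open.
Joint ranges: [-2.7, 2.7], [-0.37, 2.16], [-1.27, 1.26], [0.24, 2.4], [-1.31, 4.45], [0.19, 1.91], [-2.76, 2.76]. Speed limits (rad/s): [2.39, 2.39, 3.14, 3.14, 3.14, 3.14, 3.14].

### API

Orientations are given as a unit quaternion [w, x, y, z].
In Python, from rig import robot gives the robot as it stands. The module is installed in compiled form; this text tells all that it offers.
- The arm moves only by the shell command python3 -m crank 'ROWS' [OPENING] [FORCE]. ROWS is JSON, a list of rows, each a list of 4 numbers: the shift along the world's x, y, z in m, then the turn about the world's z in degrees. A call has 1 to 12 rows; each row shifts and turns the commanded pose from where the row before left it; what a row does not reach is not made up. A row lasts 1/12 s, in which the tool goes at most 41.7 mm and 7.16 degrees, less where a joint would pass 70% of its speed; a pose out of reach is approached as far as the arm can. A call with a gripper value outside its range is refused whole. OPENING is the gripper command: -1 is fully open, 1 is shut, values between are in proportion, set as the call begins (- or left out, the last holds). The fingers move at their own pace and stop on an object; FORCE is the grip in N (left out, the last holds). Time passes only in rows, so rows that do not move let the fingers close. It gives the time, the measured TCP pose, the force, the opening and the grip force at its end, in the units of the state.
- robot.sense(): the state, without advancing time (a new reading comes with each control period).
- robot.snapshot(name): name is "scene" or "top" or "wrist"; returns the picture (384x512x3 uint8, red, green, blue); there is no depth.
- robot.get_calibration(name): a dict with "camera_matrix" (3x3 intrinsics, pixels), "camera_from_world" (4x4, takes a point from world to camera coordinates). Camera axes: x right, y down, z forward; pixel columns grow to the right and rows downward; lengths in m; the calibration is good to about 2 mm. A picture is of the moment at which its call begins: read the wrist's pose just before it. get_calibration takes no time and is no camera call; for the wrist camera it gives the pose at the moment of the call.
- robot.job_done(): hands the job in; it is judged then, once.
The state is a dict: "time": time; "joint_positions": joint angles; "qd": joint speeds; "joint_torque": joint torques, N m; "ee_pos": TCP position; "tool_rot": TCP orientation; "force": force on the tool from outside, world axes, zero at the start; "wrist_torque": the same for the moment, N m; "finger_gap": finger opening in m; "finger_force": force on a finger pad.
Only numpy, scipy, OpenCV 4.12 (cv2) and the standard library are available. Lean on these libraries where they do the work, as an engineer would, in place of code of your own. Each camera call takes 0.05 s, during which the arm holds its last target. There are 200 camera calls.

### The job

Set up the slide-projector experiment on the optical bench, working along the rail away from the lamp: the large condenser lens 8 cm from the lamp, the picture slide 6 cm beyond the condenser, the small projection lens 9 cm beyond the slide, and the white screen 18 cm beyond the projection lens, all measured centre to centre. Stand each part upright on the middle of the rail's width, facing squarely along the rail, and set it down gently before letting go. Do not drop any part or tip it over, and leave the beaker, slide box and ruler where they are.

Things in the scene. Friction and masses are not known exactly. Their poses are not given: they have to be found in the camera images.
- rail_top (a point): Optical bench: flat grey aluminium rail 600 mm long (its y axis), 70 mm wide (x), 20 mm high, fixed to the table, running roughly left-right. This point is the middle of its flat top face, 20 mm above the table; z is up.
- lamp_c (a point): Lamp: white globe bulb 38 mm across on a clamped grey block (78 x 40 x 18 mm), fixed near one end of the rail - either end. This point is the bulb's centre, on the optical axis, 55 mm above the rail's top; the bulb's top is 77 mm above it.
- spare_c (a point): Empty spare holder: a clamped grey block (78 x 40 x 18 mm) with a short bare tube, 45 mm high in all, fixed near the other end of the rail, not part of the job. This point is 22 mm above the rail's top.
- condenser_c (a point): Large condenser lens (loose, about 260 g): thick glass in a round metal rim 64 mm across (x and z) and 18 mm thick (y), on a short stem and a steel foot 56 (x) x 40 (y) x 14 mm high; 87 mm high without a small screw (6 mm across, 4 mm tall) on top of the rim. This point is the centre of the lens, 55 mm above the foot's underside; y is the lens's optical axis, z up. Best gripped across the rim, from both sides along x, at this point's height.
- slide_c (a point): Picture slide (loose, about 190 g): rectangular grey frame 56 mm wide (x), 10 mm thick (y), 64 mm tall, with a leaf picture in a glass window, on a steel foot 56 (x) x 40 (y) x 14 mm high; 87 mm high. This point is the centre of the picture, 55 mm above the foot's underside; y is square to the picture, z up. Can be gripped across its 56 mm width.
- projector_c (a point): Small projection lens (loose, about 200 g): glass in a round metal barrel lying level, 42 mm across (x and z) and 38 mm long (y), with a darker grey focusing ring round its middle, on a stem and a steel foot 56 (x) x 40 (y) x 14 mm high; 76 mm high. This point is the centre of the barrel, 55 mm above the foot's underside; y is the lens's optical axis, z up. Best gripped across the barrel, from both sides along x, at this point's height.
- screen_c (a point): White screen (loose, about 240 g): upright white plate 100 mm wide (x), 72 mm tall, 8 mm thick (y), on a steel foot 56 (x) x 40 (y) x 14 mm high; 91 mm high. This point is the centre of the plate, 55 mm above the foot's underside; y is square to the plate, z up. Gripped over its top edge, across its 8 mm thickness (along y).
- beaker_c (a point): Bystander: glass beaker 70 mm across, 88 mm high, loose on the table; this point is its centre, 44 mm up. Leave alone.
- slidebox_c (a point): Bystander: flat blue slide box 90 x 100 x 32 mm, loose on the table; this point is its centre, 16 mm up. Leave alone.
- ruler_c (a point): Bystander: wooden ruler 310 x 28 x 5 mm lying on the table beyond the rail; this point is its centre. Leave alone.
Not all that is in view belongs to the job. What is shaped like the part that bears screen_c but turquoise or yellow is not meant. What is shaped like the part that bears condenser_c but turquoise is not meant.

How it is judged:
At the end, for the whole second after the job is handed in: Away from the lamp: condenser 80, slide 60, projection lens 90, screen 180 mm further, each spacing within 12 mm; every part at rest on the rail, upright within 0.1 rad, within 12 mm of the rail's centre line, its axis within 10 degrees of the rail's direction (horizontal distance between lamp_c and condenser_c between 0.068 and 0.092 m and horizontal distance between condenser_c and slide_c between 0.048 and 0.072 m and horizontal distance between slide_c and projector_c between 0.078 and 0.102 m and horizontal distance between projector_c and screen_c between 0.168 and 0.192 m and horizontal distance between lamp_c and slide_c above 0.11 m and horizontal distance between lamp_c and projector_c above 0.185 m and horizontal distance between lamp_c and screen_c above 0.355 m and x of condenser_c in the frame of rail_top between -0.012 and 0.012 m and z of condenser_c in the frame of rail_top between 0.05 and 0.06 m and angle between each of condenser_c, slide_c, projector_c, screen_c's own z axis and vertical below 0.1 rad and angle between the y axis of each of condenser_c, slide_c, projector_c, screen_c and the y axis of rail_top, either way round below 0.175 rad and linear speed of each of condenser, slide, projector, screen below 0.02 m/s and angular speed of each of condenser, slide, projector, screen below 0.2 rad/s and x of slide_c in the frame of rail_top between -0.012 and 0.012 m and z of slide_c in the frame of rail_top between 0.05 and 0.06 m and x of projector_c in the frame of rail_top between -0.012 and 0.012 m and z of projector_c in the frame of rail_top between 0.05 and 0.06 m and x of screen_c in the frame of rail_top between -0.012 and 0.012 m and z of screen_c in the frame of rail_top between 0.05 and 0.06 m); the robot touches nothing.
It fails at once if a part is tipped over (leans more than 35 degrees) (angle between any of condenser_c, slide_c, projector_c, screen_c's own z axis and vertical above 0.61 rad).
It fails at once if a part is dropped (falls free by some 20 mm) ((linear speed of condenser above 0.6 m/s and contact force between condenser and the fingers below 0.05 N) or (linear speed of slide above 0.6 m/s and contact force between slide and the fingers below 0.05 N) or (linear speed of projector above 0.6 m/s and contact force between projector and the fingers below 0.05 N) or (linear speed of screen above 0.6 m/s and contact force between screen and the fingers below 0.05 N)).
It fails at once if the beaker, slide box or ruler is moved more than 25 mm (distance of any of beaker_c, slidebox_c, ruler_c from where it was at the start of the episode above 0.025 m).
It also fails if it takes over 99 s, if anything falls off the work surface, if the arm or the gripper's body presses on something with over 40 N, if the wrist force passes 120 N, or if a joint passes its speed limit or range.

## Working session

There is one attempt and no reset: what is moved stays moved. The work goes in short steps, Python scripts to look and compute and a shell command to move; the robot and the scene stay as the last step left them, time stands still between calls to the robot, and variables do not carry over. Pictures are saved under pics/ and viewed, at most 14 in all, crops included, and the job is handed in when it is done.

```bash
mkdir -p pics
cat > h.py <<'E'
import numpy as np, cv2
from rig import robot
def snap(n,f):
    c=robot.get_calibration(n); im=robot.snapshot(n); cv2.imwrite('pics/'+f,im[:,:,::-1]); np.savez('pics/'+f+'.npz',K=c['camera_matrix'],T=c['camera_from_world']); return im
def ray(f,uv,z):
    d=np.load('pics/'+f+'.npz'); K,T=d['K'],d['T']; R,t=T[:3,:3],T[:3,3]
    o=-R.T@t; v=R.T@np.linalg.inv(K)@np.array([uv[0],uv[1],1.]); return o+v*(z-o[2])/v[2]
def proj(f,p):
    d=np.load('pics/'+f+'.npz'); q=d['K']@(d['T'][:3,:3]@np.array(p)+d['T'][:3,3]); return q[:2]/q[2]
E
python3 - <<'E'
from h import *
for n in('top','scene'):
    im=snap(n,n+'0.png'); d=np.load('pics/'+n+'0.png.npz'); print(n,(-d['T'][:3,:3].T@d['T'][:3,3]).round(3))
    cv2.imwrite('pics/'+n+'0b.png',cv2.resize(im[:,:,::-1],(800,600),interpolation=cv2.INTER_CUBIC))
s=robot.sense();print(s['time'],s['ee_pos'],s['tool_rot'],s['finger_gap'])
E
```

```text
top [ 0.229 -0.017  1.441]
scene [1.448 0.107 0.915]
0.1 [0.17118112 0.62645284 0.22617554] [-5.31769126e-05  1.32938295e-01  9.91123997e-01 -7.93028897e-04] 0.0853932437332074
```

View pics/top0b.png

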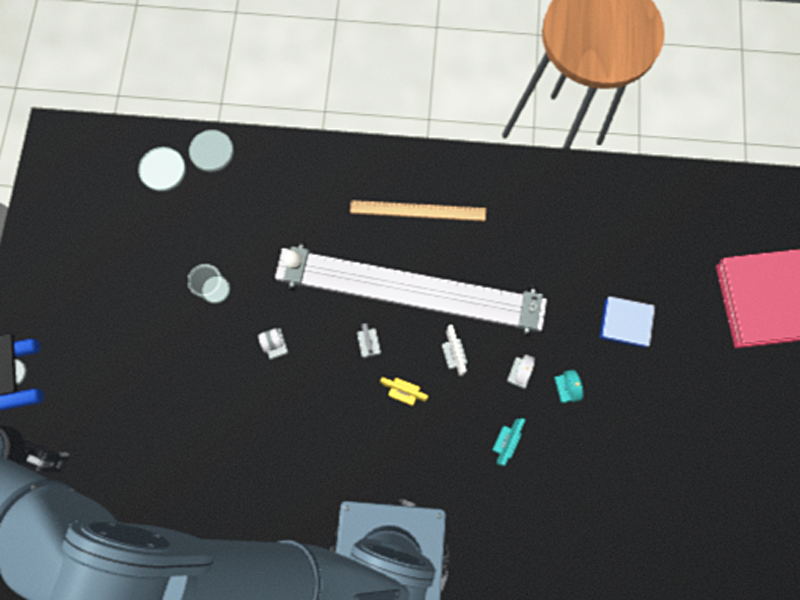

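View pics/scene0b.png

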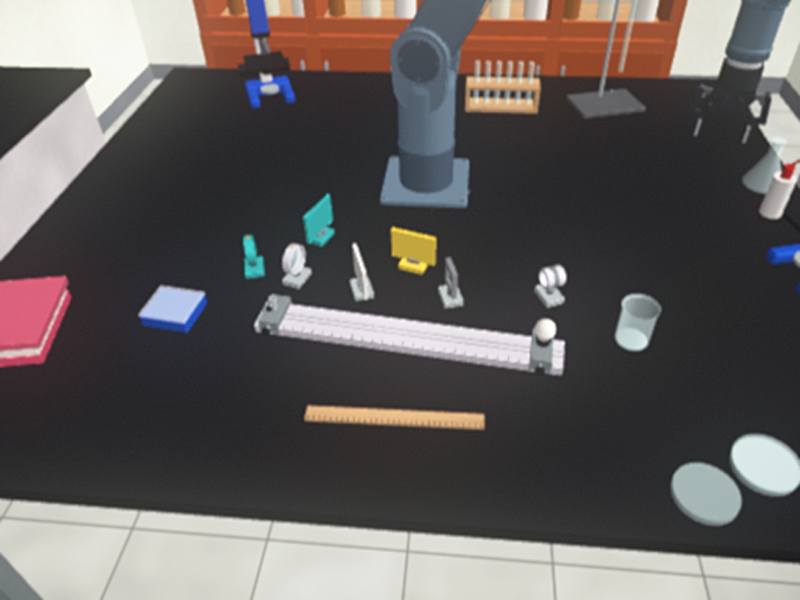

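Lamp is at the left (+y) end (292,260 in the 800-px top view) and the spare at (533,310). The parts are projector (272,343), slide (369,341), screen (455,350) and condenser (521,370).

Run:
```python
from h import *
im=cv2.imread('pics/top0.png'); g=im.max(2)
m=(g>70).astype(np.uint8)
n,l,st,c=cv2.connectedComponentsWithStats(m)
for i in range(1,n):
    if 60<st[i,4]<6000 and 140<c[i][1]<300:
        r=cv2.minAreaRect(np.argwhere(l==i)[:,::-1].astype(np.float32))
        print(c[i].round(1),st[i],[np.round(x,1) for x in r], ray('top0.png',c[i],.03).round(3))
        if st[i,4]>2000:
            b=cv2.boxPoints(r); print([ray('top0.png',p,.02)[:2].round(3) for p in b])
print('lamp',ray('top0.png',(291/1.5625,257/1.5625),.075).round(3))
print(robot.get_calibration('wrist')['camera_from_world'].round(3),robot.get_calibration('wrist')['camera_matrix'])
```

```text
[263.2 184.7] [ 176  156  174   58 3894] [array([262.9, 184.2]), array([174.5,  28.6]), np.float64(11.0)] [ 0.569 -0.001  0.03 ]
[array([0.556, 0.308]), array([0.66 , 0.302]), array([ 0.589, -0.306]), array([ 0.489, -0.291])]
[487.1 189.7] [ 458  159   54   64 2878] [array([487.3, 190.9]), array([59.2, 54.2]), np.float64(83.7)] [ 0.615 -0.77   0.03 ]
[array([ 0.701, -0.673]), array([ 0.739, -0.863]), array([ 0.529, -0.875]), array([ 0.493, -0.691])]
[132.9 181.1] [120 169  27  25 520] [array([133., 181.]), array([24., 26.]), np.float64(90.0)] [0.544 0.449 0.03 ]
[401.  205.5] [383 189  36  33 927] [array([401.2, 205.4]), array([33.9, 28.2]), np.float64(11.3)] [ 0.535 -0.475  0.03 ]
[235.4 218.2] [228 207  16  22 245] [array([235.1, 217. ]), array([21.4, 12.8]), np.float64(77.5)] [0.444 0.084 0.03 ]
[290.4 224.7] [282 207  17  34 323] [array([289.8, 224. ]), array([33.6, 13.1]), np.float64(73.3)] [ 0.438 -0.104  0.03 ]
[174.4 219.2] [165 210  20  20 278] [array([174.1, 219.7]), array([18.3, 16.1]), np.float64(71.6)] [0.424 0.289 0.03 ]
[ 16.7 221.8] [  9 216  17  12 165] [array([ 16.8
[... 490 characters left out ...]
), array([32.9, 13.9]), np.float64(21.8)] [ 0.345 -0.002  0.03 ]
[ 13.2 254.7] [  0 248  28  15 274] [array([ 13.1, 254.7]), array([10. , 28.6]), np.float64(78.7)] [0.261 0.807 0.03 ]
[324.9 282. ] [315 267  22  31 348] [array([324.6, 281.2]), array([13.7, 33.5]), np.float64(24.0)] [ 0.259 -0.229  0.03 ]
[ 22.7 294.7] [ 17 291  12  10  68] [array([ 22.4, 295.6]), array([11.3,  8.6]), np.float64(7.1)] [0.137 0.748 0.03 ]
lamp [0.606 0.263 0.075]
[[ 0.264  0.965 -0.001 -0.649]
 [ 0.917 -0.251  0.31  -0.04 ]
 [ 0.299 -0.082 -0.951  0.38 ]
 [ 0.     0.     0.     1.   ]] [[328.29129317   0.         251.26841232]
 [  0.         328.29129317 192.68088179]
 [  0.           0.           1.        ]]
```

```bash
python3 -m crank '[[0.022,-0.034,0.008,-6.75],[0.022,-0.034,0.008,-6.75],[0.022,-0.034,0.008,-6.75],[0.022,-0.034,0.008,-6.75],[0.022,-0.034,0.008,-6.75],[0.022,-0.034,0.008,-6.75],[0.022,-0.034,0.008,-6.75],[0.022,-0.034,0.008,-6.75],[0.022,-0.034,0.008,-6.75],[0.022,-0.034,0.008,-6.75],[0.022,-0.034,0.008,-6.75],[0.022,-0.034,0.008,-6.75]]' -1
python3 -m crank '[[0,0,0,0],[0,0,0,0],[0,0,0,0]]'
python3 - <<'E'
from h import *
im=snap('wrist','w1.png')
cv2.imwrite('pics/w1b.png',cv2.resize(im[:,:,::-1],(800,600),interpolation=cv2.INTER_CUBIC))
E
```

```text
time: 1.1
ee_pos: [0.4358, 0.217, 0.3233]
tool_rot: [-0.0, 0.747, 0.665, -0.0]
force: [1.9, 1.0, 0.6]
finger_gap: 0.0854
finger_force: 0.0
time: 1.35
ee_pos: [0.4348, 0.2195, 0.3226]
tool_rot: [-0.0, 0.744, 0.668, -0.0]
force: [-0.0, 0.3, 0.4]
finger_gap: 0.0858
finger_force: 0.0
```

View pics/w1b.png

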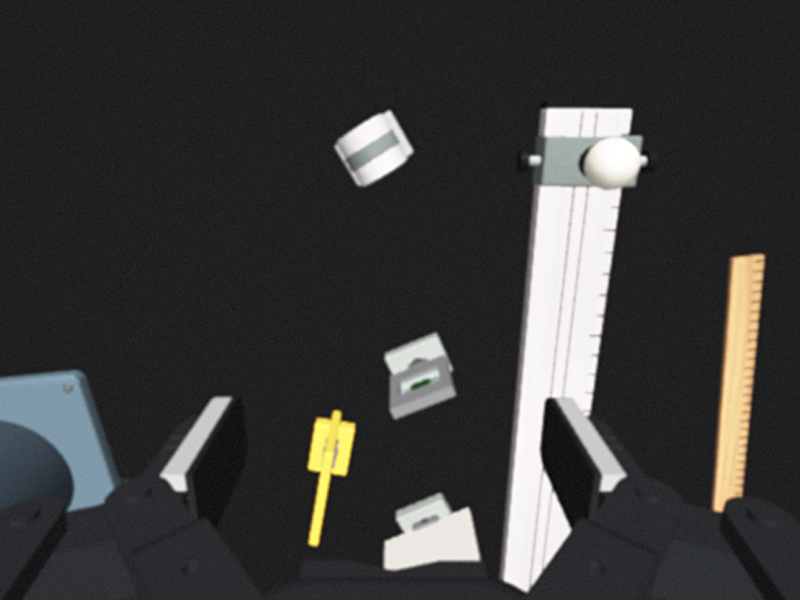

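Seen: projector barrel (374,150) with its ring running (348,163)–(400,135); slide foot far edge (385,352)–(437,334); screen foot far edge (397,517)–(444,494); bulb (612,163); rail right edge (631,108)–(592,415).

Run:
```python
from h import *
f='w1.png'; im=cv2.imread('pics/'+f); g=im.min(2)
def R(u,v,z): return ray(f,(u/1.5625,v/1.5625),z)[:2]
pts=[]
for r in list(range(75,85))+list(range(125,250,5)):
    row=g[r,300:430]; a=np.where(row>150)[0]
    L,Rr=a[0]+300,a[-1]+300
    pts.append((ray(f,(L,r),.02)[:2],ray(f,(Rr+1,r),.02)[:2]))
    if r%25==0: print(r,L,Rr,[p.round(4) for p in pts[-1]])
P=np.array(pts)
for k in (0,1):
    vx,vy,x,y=cv2.fitLine(P[:,k].astype(np.float32),cv2.DIST_HUBER,0,.01,.01).ravel(); print(k,np.degrees(np.arctan2(vx,vy)),x+vx/vy*(0-y))
print('lamp',R(612,163,.075),'proj barrel',R(374,150,.055),'block L/R',R(537,137,.038),R(537,185,.038))
a,b=R(348,163,.076),R(400,135,.076);print('ring yaw',np.degrees(np.arctan2(*(b-a)[::-1])),np.linalg.norm(b-a))
for n,p,q in(('slide',(385,352),(437,334)),('screen',(397,517),(444,494))):
    a,b=R(*p,.014),R(*q,.014); d=b-a; L=np.linalg.norm(d); d/=L
    print(n,L,np.degrees(np.arctan2(d[1],d[0])),(a+b)/2+20e-3*np.array([d[1],-d[0]]))
```

```text
75 349 403 [array([0.5697, 0.2979]), array([0.6402, 0.2902])]
125 344 396 [array([0.5619, 0.2348]), array([0.633, 0.227])]
150 342 393 [array([0.5584, 0.2009]), array([0.6298, 0.1931])]
175 340 388 [array([0.5548, 0.1654]), array([0.6237, 0.1579])]
200 338 386 [array([0.5509, 0.1281]), array([0.6216, 0.1204])]
225 335 382 [array([0.5454, 0.0891]), array([0.6164, 0.0814])]
0 6.473978 0.53566265
1 6.5420485 0.6070687
lamp [0.60298763 0.2602951 ] proj barrel [0.42730061 0.28822509] block L/R [0.55774228 0.28358649] [0.55691566 0.24576479]
ring yaw 20.95502940967107 0.04329914971217296
slide 0.05310327699435013 14.377735193290007 [0.44458329 0.08746776]
screen 0.05819798248348837 24.653473631520747 [ 0.43967513 -0.10003547]
```

```bash
python3 -m crank '[[-0.002,0.017,-0.03,6.8],[-0.002,0.017,-0.03,6.8],[-0.002,0.017,-0.03,6.8],[-0.002,0.018,-0.03,6.8],[0,0,-0.025,0],[0,0,-0.025,0],[0,0,-0.02,0],[0,0,0,0],[0,0,0,0]]'
python3 - <<'E'
from h import *
im=snap('wrist','w2.png')
E
```

```text
time: 2.15
ee_pos: [0.4258, 0.2885, 0.1322]
tool_rot: [-0.001, 0.566, 0.824, -0.001]
force: [0.1, 0.4, 1.1]
finger_gap: 0.0853
finger_force: 0.0
```

View pics/w2.png

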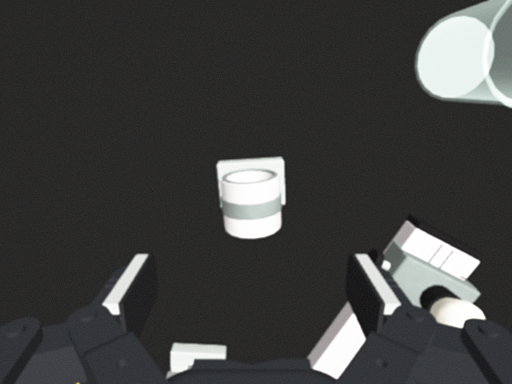

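Projector is centred between the fingers, with its foot far edge at (218,162)–(283,157); I check it numerically.

```bash
cat >> h.py <<'E'
def foot(f,p,q,z=.014,s=1,half=.02):
    a,b=ray(f,np.array(p)/s,z)[:2],ray(f,np.array(q)/s,z)[:2]; d=b-a; L=np.linalg.norm(d); d/=L
    return L.round(4),np.degrees(np.arctan2(d[1],d[0])).round(1),((a+b)/2+half*np.array([d[1],-d[0]])).round(4)
E
python3 - <<'E'
from h import *
print(foot('w2.png',(218,161),(284,157)))
print(ray('w2.png',(252,206),.074),ray('w1.png',(612/1.5625,163/1.5625),.075))
E
```

```text
(np.float64(0.0544), np.float64(24.6), array([0.4254, 0.2906]))
[0.42476447 0.29144451 0.074     ] [0.60298763 0.2602951  0.075     ]
```

```bash
python3 -m crank '[[0,0.002,-0.02,3.2],[0,0,-0.02,0],[0,0,-0.015,0],[0,0,-0.015,0],[0,0,0,0]]'
python3 -m crank '[[0,0,0,0],[0,0,0,0],[0,0,0,0],[0,0,0,0],[0,0,0,0],[0,0,0,0],[0,0,0,0],[0,0,0,0]]' 1 40
```

```text
time: 2.62
ee_pos: [0.4266, 0.2903, 0.0624]
tool_rot: [-0.0, 0.543, 0.84, -0.001]
force: [-0.1, -1.0, 0.4]
finger_gap: 0.0853
finger_force: 0.0
time: 3.28
ee_pos: [0.4259, 0.2897, 0.0651]
tool_rot: [-0.001, 0.544, 0.839, -0.001]
force: [-10.3, -5.5, 29.1]
finger_gap: 0.0254
finger_force: 35.9
```

Run:
```python
from h import *
a=snap('wrist','w3.png'); b=snap('scene','s3.png')[150:220,315:395]
cv2.imwrite('pics/c3.png',np.hstack([a,cv2.resize(b,(290,384),interpolation=cv2.INTER_CUBIC)])[:,:,::-1])
```

```text
(no output)
```

View pics/c3.png

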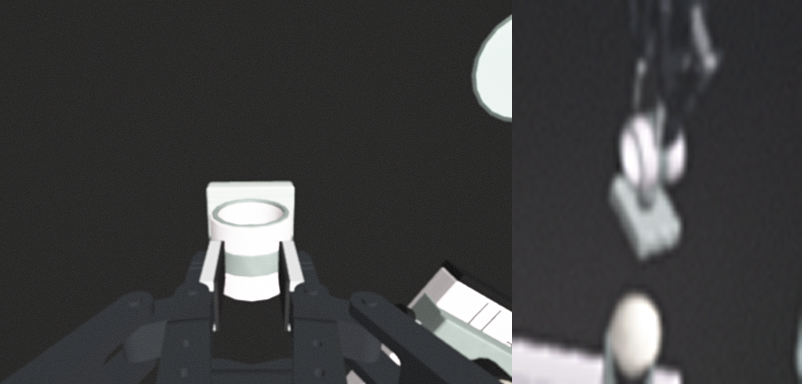

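The pads pinch the barrel above its middle (pad gap about 60 px against the barrel's 78 px). I open, go lower and grip again.

```bash
python3 -m crank '[[0,0,0,0],[0,0,0,0],[0,0,0,0],[0,0,0,0],[0,0,0,0]]' -1
python3 -m crank '[[0,0,-0.01,0],[0,0,-0.004,0],[0,0,0,0]]'
python3 -m crank '[[0,0,0,0],[0,0,0,0],[0,0,0,0],[0,0,0,0],[0,0,0,0],[0,0,0,0],[0,0,0,0],[0,0,0,0]]' 1 30
```

```text
time: 3.8
ee_pos: [0.4275, 0.29, 0.063]
tool_rot: [0.0, 0.544, 0.839, 0.0]
force: [-0.5, 0.4, 0.5]
finger_gap: 0.0836
finger_force: 0.0
time: 4.05
ee_pos: [0.4265, 0.2894, 0.0476]
tool_rot: [-0.0, 0.544, 0.839, -0.001]
force: [0.4, -0.3, -0.8]
finger_gap: 0.0853
finger_force: 0.0
time: 4.72
ee_pos: [0.4273, 0.29, 0.0493]
tool_rot: [-0.0, 0.544, 0.839, 0.0]
force: [-2.6, -1.2, 4.6]
finger_gap: 0.0408
finger_force: 30.1
```

```bash
python3 -m crank '[[0,0,0.01,0],[0,0,0.02,0],[0,0,0.025,0],[0,0,0.025,0]]'
python3 -m crank '[[0.0148,-0.0258,0,-3.06],[0.0148,-0.0258,0,-3.06],[0.0148,-0.0258,0,-3.06],[0.0148,-0.0258,0,-3.06],[0.0148,-0.0258,0,-3.06],[0.0148,-0.0258,0,-3.06],[0.0148,-0.0258,0,-3.06],[0.0148,-0.0258,0,-3.06],[0.0148,-0.0258,0,-3.06],[0.0148,-0.0258,0,-3.06],[0,0,0,0],[0,0,0,0]]'
python3 - <<'E'
from h import *
a=snap('wrist','w4.png')
E
```

```text
time: 5.05
ee_pos: [0.427, 0.2895, 0.1299]
tool_rot: [-0.0, 0.544, 0.839, -0.001]
force: [0.6, 1.5, -2.0]
finger_gap: 0.0407
finger_force: 31.2
time: 6.05
ee_pos: [0.5759, 0.0297, 0.1294]
tool_rot: [0.001, 0.747, 0.665, -0.0]
force: [-1.4, 0.3, -1.3]
finger_gap: 0.0403
finger_force: 31.2
```

View pics/w4.png

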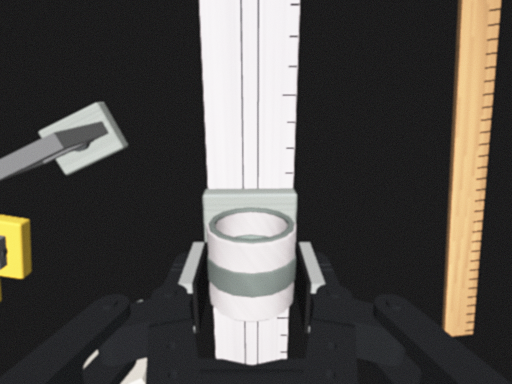

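Projector is held straight over the rail; its foot far edge is at (204,190)–(297,190).

Run:
```python
from h import *
print(foot('w4.png',(203.5,190),(297.5,190),.094))
f='w4.png'
for v in (30,150): print([ray(f,(u,v),.02).round(4) for u in ({30:(201,300),150:(206,297)}[v])])
```

```text
(np.float64(0.0548), np.float64(-6.7), array([0.5754, 0.0312]))
[array([0.554 , 0.1497, 0.02  ]), array([0.6236, 0.1416, 0.02  ])]
[array([0.5439, 0.0647, 0.02  ]), array([0.6152, 0.0563, 0.02  ])]
```

```bash
python3 -m crank '[[0,0,-0.02,0],[0,0,-0.02,0],[0,0,-0.008,0],[0,0,-0.004,0],[0,0,-0.003,0],[0,0,-0.002,0],[0,0,0,0],[0,0,0,0]]'
python3 -m crank '[[0,0,-0.002,0],[0,0,0,0]]'
python3 -m crank '[[0,0,-0.001,0],[0,0,0,0]]'
```

```text
time: 6.77
ee_pos: [0.5759, 0.0321, 0.0727]
tool_rot: [0.0, 0.746, 0.666, 0.0]
force: [0.5, 0.6, -2.0]
finger_gap: 0.0405
finger_force: 31.2
time: 6.93
ee_pos: [0.5755, 0.032, 0.0702]
tool_rot: [0.0, 0.746, 0.666, 0.0]
force: [0.9, 0.2, -1.5]
finger_gap: 0.0402
finger_force: 31.2
time: 7.1
ee_pos: [0.5756, 0.032, 0.0694]
tool_rot: [0.0, 0.746, 0.666, 0.0]
force: [-1.2, -0.7, 1.1]
finger_gap: 0.0404
finger_force: 31.6
```

```bash
python3 -m crank '[[0,0,-0.001,0],[0,0,0,0]]'
python3 -m crank '[[0,0,0,0],[0,0,0,0],[0,0,0,0],[0,0,0,0],[0,0,0,0],[0,0,0.02,0],[0,0,0.035,0],[0,0,0.035,0],[0,0,0.02,0]]' -1
python3 -m crank '[[-0.026,0.011,0,4.2],[-0.026,0.011,0,4.2],[-0.026,0.011,0,4.2],[-0.026,0.011,0,4.2],[-0.026,0.011,-0.02,4.2],[0,0,-0.02,0],[0,0,0,0],[0,0,0,0]]'
python3 - <<'E'
from h import *
a=snap('wrist','w5.png')
E
```

```text
time: 7.27
ee_pos: [0.5756, 0.0321, 0.0693]
tool_rot: [-0.0, 0.746, 0.666, 0.0]
force: [-5.2, 1.2, 12.4]
finger_gap: 0.0401
finger_force: 32.4
time: 8.02
ee_pos: [0.5768, 0.0317, 0.1813]
tool_rot: [0.001, 0.746, 0.666, 0.001]
force: [1.1, 0.2, -0.3]
finger_gap: 0.0852
finger_force: 0.0
time: 8.68
ee_pos: [0.4453, 0.0867, 0.1379]
tool_rot: [-0.0, 0.612, 0.791, -0.001]
force: [0.8, 0.1, 0.5]
finger_gap: 0.0854
finger_force: 0.0
```

View pics/w5.png

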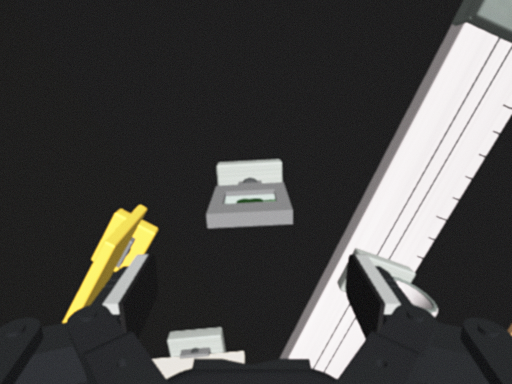

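Slide's foot far edge is at (218,163)–(282,160) and its frame top back edge at (207,228)–(293,222).

Run:
```python
from h import *
print(foot('w5.png',(217,163),(283,160)),foot('w5.png',(207,227.5),(293,222.5),.087,half=-.005))
```

```text
(np.float64(0.0557), np.float64(17.1), array([0.4451, 0.0852])) (np.float64(0.0565), np.float64(18.1), array([0.4444, 0.0838]))
```

```bash
python3 -m crank '[[0,-0.002,-0.02,3],[0,0,-0.025,0],[0,0,-0.025,0],[0,0,-0.015,0],[0,0,0,0],[0,0,0,0]]'
python3 -m crank '[[0,0,0,0],[0,0,0,0],[0,0,0,0],[0,0,0,0],[0,0,0,0],[0,0,0,0]]' 1 30
```

```text
time: 9.23
ee_pos: [0.4465, 0.0845, 0.0535]
tool_rot: [0.0, 0.592, 0.806, -0.0]
force: [-0.4, 0.2, 0.3]
finger_gap: 0.0854
finger_force: 0.0
time: 9.73
ee_pos: [0.4463, 0.0851, 0.0543]
tool_rot: [0.001, 0.591, 0.806, 0.001]
force: [-1.2, -0.0, 8.0]
finger_gap: 0.0555
finger_force: 30.0
```

```bash
python3 -m crank '[[0,0,0.01,0],[0,0,0.02,0],[0,0,0.025,0],[0,0,0.025,0],[0,0,0,0]]'
python3 -m crank '[[0.0232,0.006,0,-4],[0.0232,0.006,0,-4],[0.0232,0.006,0,-4],[0.0232,0.006,0,-4],[0.0232,0.006,0,-4],[0.0232,0.006,0,-4],[0,0,0,0],[0,0,0,0]]'
python3 - <<'E'
from h import *
a=snap('wrist','w6.png')
g=cv2.cvtColor(a,cv2.COLOR_RGB2GRAY)[140:330,170:330]; cv2.imwrite('pics/w6c.png',cv2.resize(g,None,fx=3,fy=3,interpolation=cv2.INTER_CUBIC))
E
```

```text
time: 10.15
ee_pos: [0.4482, 0.0856, 0.1376]
tool_rot: [0.002, 0.591, 0.806, 0.003]
force: [1.1, 0.2, -1.5]
finger_gap: 0.0557
finger_force: 33.3
time: 10.82
ee_pos: [0.5849, 0.1213, 0.1329]
tool_rot: [0.0, 0.746, 0.666, -0.0]
force: [-0.9, -1.5, -1.5]
finger_gap: 0.0553
finger_force: 33.5
```

View pics/w6c.png

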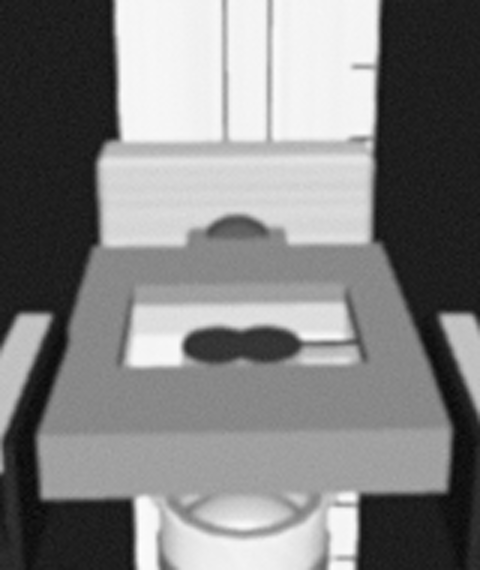

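Foot far edge is at (203.3,188.3)–(294.3,187.7) and the frame's top near edge at (182.7,285)–(319.3,282.7).

Run:
```python
from h import *
print(foot('w6.png',(203.3,188.3),(294.3,187.7),.0926),foot('w6.png',(182.7,285),(319.3,282.7),.1656,half=.005))
```

```text
(np.float64(0.0544), np.float64(-6.0), array([0.5835, 0.1225])) (np.float64(0.0551), np.float64(-5.3), array([0.5845, 0.1196]))
```

```bash
python3 -m crank '[[0.001,0,-0.02,0],[0,0,-0.02,0],[0,0,-0.008,0],[0,0,-0.004,0],[0,0,-0.003,0],[0,0,-0.001,0],[0,0,0,0],[0,0,0,0]]'
python3 -m crank '[[0,0,-0.001,0],[0,0,0,0]]'
python3 -m crank '[[0,0,-0.001,0],[0,0,0,0]]'
```

```text
time: 11.53
ee_pos: [0.5861, 0.1211, 0.0778]
tool_rot: [0.0, 0.746, 0.666, 0.001]
force: [0.6, 0.2, -2.1]
finger_gap: 0.0553
finger_force: 33.5
time: 11.7
ee_pos: [0.5858, 0.1211, 0.0763]
tool_rot: [0.0, 0.746, 0.666, 0.0]
force: [-0.9, 0.0, -1.0]
finger_gap: 0.0554
finger_force: 33.5
time: 11.87
ee_pos: [0.5855, 0.1211, 0.075]
tool_rot: [-0.0, 0.746, 0.666, 0.0]
force: [-0.3, -0.0, -2.0]
finger_gap: 0.0556
finger_force: 33.5
```

```bash
python3 -m crank '[[0,0,-0.001,0],[0,0,-0.0005,0],[0,0,0,0]]'
python3 -m crank '[[0,0,0,0],[0,0,0,0],[0,0,0,0],[0,0,0,0],[0,0,0,0],[0,0,0.02,0],[0,0,0.035,0],[0,0,0.035,0],[0,0,0.035,0],[0,0,0.02,0]]' -1
python3 -m crank '[[-0.0165,-0.037,0,0],[-0.0165,-0.037,0,0],[-0.0165,-0.037,0,0],[-0.0165,-0.037,0,0],[-0.0165,-0.037,0,0],[-0.0165,-0.037,0,0],[-0.0165,-0.037,0,0],[-0.0165,-0.037,0,0],[-0.0165,-0.037,0,0],[-0.0165,-0.037,0,0],[-0.0165,-0.037,0,0],[-0.0165,-0.037,0,0]]'
python3 -m crank '[[0,0,0,0],[0,0,0,0]]'
python3 - <<'E'
from h import *
a=snap('wrist','w7.png')
E
```

```text
time: 12.12
ee_pos: [0.5857, 0.1211, 0.0745]
tool_rot: [-0.0, 0.746, 0.666, 0.0]
force: [-3.2, -0.5, 8.5]
finger_gap: 0.0555
finger_force: 34.3
time: 12.95
ee_pos: [0.5871, 0.1209, 0.2224]
tool_rot: [0.001, 0.746, 0.666, 0.002]
force: [2.1, 0.3, -0.1]
finger_gap: 0.0855
finger_force: 0.0
time: 13.95
ee_pos: [0.3865, -0.3246, 0.2187]
tool_rot: [0.0, 0.746, 0.666, 0.0]
force: [-0.1, 0.3, 0.3]
finger_gap: 0.0855
finger_force: 0.0
time: 14.12
ee_pos: [0.3859, -0.3255, 0.2187]
tool_rot: [0.0, 0.748, 0.664, -0.0]
force: [0.3, 0.6, 0.1]
finger_gap: 0.0856
finger_force: 0.0
```

View pics/w7.png

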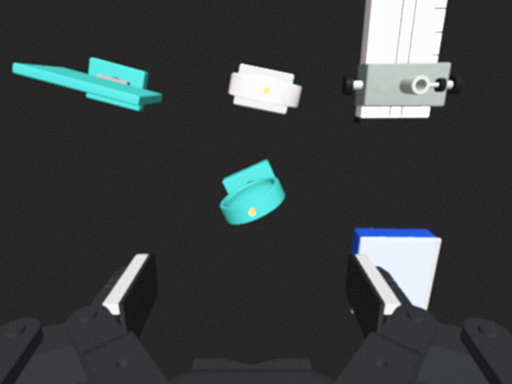

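White condenser is near (265,88): screw at (266.5,90), foot far edge (240,65)–(294,75).

Run:
```python
from h import *
print(ray('w7.png',(266.5,90.5),.091),foot('w7.png',(240,65),(295,75)))
```

```text
[ 0.40674349 -0.25189422  0.091     ] (np.float64(0.0562), np.float64(-16.5), array([ 0.4075, -0.2531]))
```

```bash
python3 -m crank '[[0.007,0.025,0,-5],[0.007,0.024,0,-5],[0.007,0.024,-0.02,0],[0,0,-0.03,0],[0,0,-0.03,0],[0,0,-0.02,0],[0,0,-0.02,0],[0,0,0,0],[0,0,0,0]]'
python3 -m crank '[[0,0,-0.02,0],[0,0,-0.02,0],[0,0,-0.013,0],[0,0,0,0],[0,0,0,0]]'
```

```text
time: 14.92
ee_pos: [0.4086, -0.2485, 0.0981]
tool_rot: [-0.001, 0.801, 0.599, -0.0]
force: [-0.1, 0.1, -0.0]
finger_gap: 0.0854
finger_force: 0.0
time: 15.33
ee_pos: [0.4094, -0.2498, 0.0465]
tool_rot: [0.0, 0.801, 0.599, 0.0]
force: [0.5, -0.6, 0.8]
finger_gap: 0.0851
finger_force: 0.0
```

```bash
python3 -m crank '[[-0.001,-0.0025,0,0],[0,0,0,0]]'
python3 -m crank '[[0,0,0,0],[0,0,0,0],[0,0,0,0],[0,0,0,0],[0,0,0,0],[0,0,0,0]]' 1 35
python3 -m crank '[[0,0,0.01,0],[0,0,0.02,0],[0,0,0.03,0],[0,0,0.035,0],[0,0,0.03,0],[0,0,0.02,0],[0,0,0,0],[0,0,0,0]]'
```

```text
time: 15.5
ee_pos: [0.4085, -0.2534, 0.0469]
tool_rot: [0.001, 0.801, 0.598, 0.001]
force: [0.3, -0.1, -0.4]
finger_gap: 0.0854
finger_force: 0.0
time: 16.0
ee_pos: [0.4079, -0.2526, 0.0465]
tool_rot: [0.0, 0.801, 0.598, 0.001]
force: [-3.2, 2.4, 12.9]
finger_gap: 0.062
finger_force: 35.2
time: 16.67
ee_pos: [0.408, -0.2524, 0.1913]
tool_rot: [0.001, 0.801, 0.599, 0.001]
force: [-0.1, 0.6, -2.6]
finger_gap: 0.0618
finger_force: 40.0
```

```bash
python3 -m crank '[[0.0153,0.0361,0,0.83],[0.0153,0.0361,0,0.83],[0.0153,0.0361,0,0.83],[0.0153,0.0361,0,0.83],[0.0153,0.0361,0,0.83],[0.0153,0.0361,0,0.83],[0.0153,0.0361,0,0.83],[0.0153,0.0361,0,0.83],[0.0153,0.0361,0,0.83],[0.0153,0.0361,0,0.83],[0.0153,0.0361,0,0.83],[0.0153,0.0361,0,0.83]]'
python3 -m crank '[[0,0,-0.02,0],[0,0,-0.01,0],[0,0,0,0],[0,0,0,0]]'
python3 - <<'E'
from h import *
a=snap('wrist','w8.png')
cv2.imwrite('pics/w8b.png',cv2.resize(a[:,:,::-1],(800,600),interpolation=cv2.INTER_CUBIC))
E
```

```text
time: 17.67
ee_pos: [0.5901, 0.1823, 0.1882]
tool_rot: [-0.001, 0.746, 0.666, -0.002]
force: [1.9, -1.0, -2.0]
finger_gap: 0.062
finger_force: 39.9
time: 18.0
ee_pos: [0.5898, 0.1787, 0.1589]
tool_rot: [-0.0, 0.747, 0.665, -0.002]
force: [0.2, 0.2, -1.8]
finger_gap: 0.0617
finger_force: 39.8
```

View pics/w8b.png

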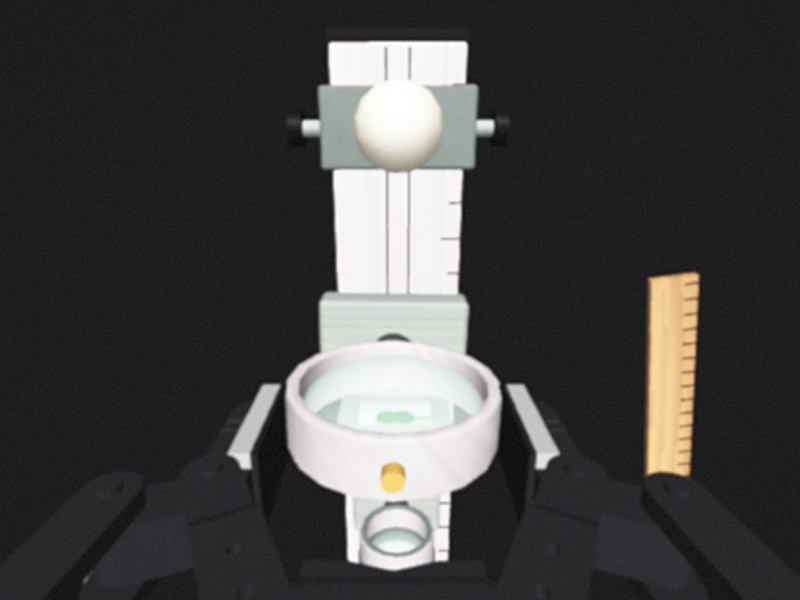

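Bulb is at (398.5,126), foot far edge (320,296)–(468,295), screw (393,478).

Run:
```python
from h import *
s=1.5625;f='w8.png'
print(ray(f,(398.5/s,126/s),.075),foot(f,(320,296),(468,295.5),.1265,s=s),ray(f,(393/s,473/s),.1125+.091))
print([ray(f,(u/s,v/s),.038).round(4) for u,v in((318,87),(477,86),(321,168),(476,168))])
```

```text
[0.60130043 0.26013592 0.075     ] (np.float64(0.0543), np.float64(-6.4), array([0.5904, 0.1813])) [0.5901956  0.18188111 0.2035    ]
[array([0.565 , 0.2828, 0.038 ]), array([0.6413, 0.2743, 0.038 ]), array([0.5604, 0.2451, 0.038 ]), array([0.6383, 0.236 , 0.038 ])]
```

```bash
python3 -m crank '[[0.0015,0,-0.025,0],[0,0,-0.025,0],[0,0,-0.02,0],[0,0,-0.01,0],[0,0,-0.005,0],[0,0,-0.003,0],[0,0,0,0],[0,0,0,0]]'
python3 -m crank '[[0,0,-0.002,0],[0,0,0,0]]'
python3 -m crank '[[0,0,-0.001,0],[0,0,0,0]]'
python3 -m crank '[[0,0,-0.001,0],[0,0,0,0]]'
```

```text
time: 18.72
ee_pos: [0.5936, 0.1807, 0.0737]
tool_rot: [0.0, 0.746, 0.666, 0.001]
force: [-0.8, -0.2, -2.0]
finger_gap: 0.0619
finger_force: 39.9
time: 18.88
ee_pos: [0.5931, 0.1809, 0.0711]
tool_rot: [0.0, 0.746, 0.666, 0.001]
force: [-0.2, 0.3, -3.4]
finger_gap: 0.0615
finger_force: 39.9
time: 19.05
ee_pos: [0.5927, 0.1808, 0.0696]
tool_rot: [0.0, 0.746, 0.666, 0.0]
force: [-0.4, -0.3, -2.4]
finger_gap: 0.0616
finger_force: 39.9
time: 19.22
ee_pos: [0.5926, 0.1807, 0.0684]
tool_rot: [-0.0, 0.746, 0.666, -0.0]
force: [-1.3, -0.2, -2.4]
finger_gap: 0.0623
finger_force: 39.9
```

```bash
python3 -m crank '[[0,0,-0.001,0],[0,0,0,0],[0,0,-0.001,0],[0,0,0,0]]'
python3 -m crank '[[0,0,-0.0005,0],[0,0,0,0]]'
```

```text
time: 19.55
ee_pos: [0.5928, 0.1807, 0.0668]
tool_rot: [-0.0, 0.746, 0.666, 0.0]
force: [-0.4, -0.4, 1.9]
finger_gap: 0.0618
finger_force: 40.4
time: 19.72
ee_pos: [0.5928, 0.1807, 0.0668]
tool_rot: [-0.0, 0.746, 0.666, 0.0]
force: [-3.6, -0.9, 6.4]
finger_gap: 0.0618
finger_force: 41.1
```

```bash
python3 -m crank '[[0,0,0,0],[0,0,0,0],[0,0,0,0],[0,0,0,0],[0,0,0,0],[0,0,0.02,0],[0,0,0.035,0],[0,0,0.035,0],[0,0,0.035,0],[0,0,0.02,0]]' -1
python3 -m crank '[[-0.0127,-0.0234,0,-4.9],[-0.0127,-0.0234,0,-4.9],[-0.0127,-0.0234,0,-4.9],[-0.0127,-0.0234,0,-4.9],[-0.0127,-0.0234,0,-4.9],[-0.0127,-0.0234,0,-4.9],[-0.0127,-0.0234,0,-4.9],[-0.0127,-0.0234,0,-4.9],[-0.0127,-0.0234,0,-4.9],[-0.0127,-0.0234,0,-4.9],[-0.0127,-0.0234,0,-4.9],[-0.0127,-0.0234,0,-4.9]]'
python3 -m crank '[[0,0,0,0],[0,0,0,0]]'
python3 - <<'E'
from h import *
a=snap('wrist','w9.png')
E
```

```text
time: 20.55
ee_pos: [0.5943, 0.1807, 0.215]
tool_rot: [0.001, 0.746, 0.666, 0.002]
force: [1.0, 0.8, 0.6]
finger_gap: 0.0856
finger_force: 0.0
time: 21.55
ee_pos: [0.4396, -0.1011, 0.2111]
tool_rot: [-0.0, 0.977, 0.212, 0.0]
force: [0.4, -0.6, -0.4]
finger_gap: 0.0855
finger_force: 0.0
time: 21.72
ee_pos: [0.4398, -0.1011, 0.2112]
tool_rot: [-0.0, 0.977, 0.212, 0.0]
force: [-0.1, 0.7, 0.0]
finger_gap: 0.0854
finger_force: 0.0
```

View pics/w9.png

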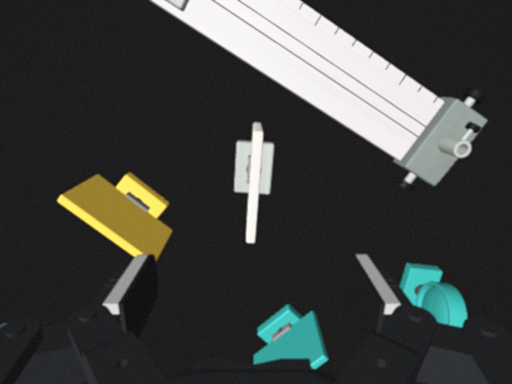

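Screen's top face runs (258,128)–(250,242), and its foot spans (237,140),(274,142),(271,194),(234,192).

Run:
```python
from h import *
f='w9.png'
a=cv2.imread('pics/'+f); g=a.min(2)
c=[]
for r in range(205,238,4):
    w=np.where(g[r,225:290]>140)[0]+225; c.append(ray(f,((w[0]+w[-1]+1)/2,r),.091)[:2])
c=np.array(c); vx,vy,x,y=cv2.fitLine(c.astype(np.float32),cv2.DIST_HUBER,0,.01,.01).ravel(); print('plate yaw',np.degrees(np.arctan2(vy,vx)),x,y)
F=np.mean([ray(f,p,.014)[:2] for p in((237,140),(274,142),(271,194),(234,192))],0); print(F, 'perp off plate', (F[0]-x)*-vy+(F[1]-y)*vx)
print([ray(f,p,.091).round(4) for p in((257.5,130),(250.5,242))])
```

```text
plate yaw 21.119333 0.40878466 -0.1155931
[ 0.43680162 -0.10560598] perp off plate -0.0007785355745235159
[array([ 0.4831, -0.0869,  0.091 ]), array([ 0.3899, -0.1231,  0.091 ])]
```

```bash
python3 -m crank '[[-0.003,-0.004,-0.03,-3.4],[0,0,-0.03,0],[0,0,-0.03,0],[0,0,-0.025,0],[0,0,-0.015,0],[0,0,-0.007,0],[0,0,0,0],[0,0,0,0]]'
python3 -m crank '[[0,0,0,0],[0,0,0,0],[0,0,0,0],[0,0,0,0],[0,0,0,0],[0,0,0,0],[0,0,0,0],[0,0,0,0],[0,0,0,0]]' 1 30
```

```text
time: 22.43
ee_pos: [0.4379, -0.1038, 0.0743]
tool_rot: [0.0, 0.983, 0.185, 0.0]
force: [-0.3, -0.8, 1.0]
finger_gap: 0.0855
finger_force: 0.0
time: 23.18
ee_pos: [0.4376, -0.1044, 0.0742]
tool_rot: [0.0, 0.983, 0.184, 0.0]
force: [-0.2, -1.1, 1.5]
finger_gap: 0.007
finger_force: 32.7
```

```bash
python3 -m crank '[[0,0,0.01,0],[0,0,0.02,0],[0,0,0.025,0],[0,0,0.025,0],[0,0,0,0]]'
python3 -m crank '[[0.0195,-0.0072,0,-4.6],[0.0195,-0.0072,0,-4.6],[0.0195,-0.0072,0,-4.6],[0.0195,-0.0072,0,-4.6],[0.0195,-0.0072,0,-4.6],[0.0195,-0.0072,0,-4.6],[0,0,0,0],[0,0,0,0],[0,0,0,0]]'
python3 - <<'E'
from h import *
a=snap('wrist','w10.png')
E
```

```text
time: 23.6
ee_pos: [0.4391, -0.1048, 0.1575]
tool_rot: [0.0, 0.983, 0.184, 0.002]
force: [2.0, 0.2, -2.6]
finger_gap: 0.0071
finger_force: 32.1
time: 24.35
ee_pos: [0.5528, -0.1469, 0.1532]
tool_rot: [-0.0, 0.998, -0.055, -0.001]
force: [-1.2, 0.2, -2.7]
finger_gap: 0.0072
finger_force: 32.1
```

View pics/w10.png

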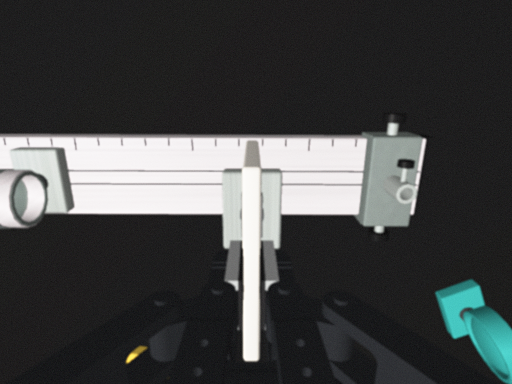

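Screen is square over the rail; its foot far edge is at (223,169)–(280,169).

Run:
```python
from h import *
print(foot('w10.png',(222.5,169.5),(280.5,169.5),.093,half=.028))
print('proj foot right edge',ray('w10.png',(67,149),.034),ray('w10.png',(73,211),.034))
```

```text
(np.float64(0.0377), np.float64(-96.3), array([ 0.5522, -0.1472]))
proj foot right edge [ 5.98832742e-01 -3.90169879e-04  3.40000000e-02] [0.5452077  0.00986805 0.034     ]
```

```bash
python3 -m crank '[[0.0025,0,-0.02,0],[0,0,-0.02,0],[0,0,-0.008,0],[0,0,-0.004,0],[0,0,-0.003,0],[0,0,-0.001,0],[0,0,0,0],[0,0,0,0]]'
python3 -m crank '[[0,0,-0.001,0],[0,0,0,0],[0,0,-0.001,0],[0,0,0,0]]'
python3 -m crank '[[0,0,-0.001,0],[0,0,0,0],[0,0,0,0]]'
```

```text
time: 25.07
ee_pos: [0.5572, -0.1475, 0.0987]
tool_rot: [0.0, 0.998, -0.055, 0.001]
force: [0.3, 0.4, -3.2]
finger_gap: 0.007
finger_force: 32.1
time: 25.4
ee_pos: [0.5568, -0.1473, 0.096]
tool_rot: [-0.0, 0.998, -0.055, -0.0]
force: [-0.1, -0.6, -2.6]
finger_gap: 0.0069
finger_force: 32.1
time: 25.65
ee_pos: [0.5567, -0.1473, 0.0949]
tool_rot: [-0.0, 0.998, -0.055, -0.0]
force: [-0.8, -0.5, -2.0]
finger_gap: 0.0071
finger_force: 32.1
```

```bash
python3 -m crank '[[-0.001,0,-0.001,0],[0,0,0,0]]'
python3 -m crank '[[0,0,-0.0007,0],[0,0,0,0]]'
```

```text
time: 25.82
ee_pos: [0.5561, -0.1476, 0.0942]
tool_rot: [0.0, 0.998, -0.055, 0.0]
force: [1.1, -0.8, -0.4]
finger_gap: 0.007
finger_force: 32.3
time: 25.98
ee_pos: [0.5562, -0.1477, 0.0942]
tool_rot: [-0.0, 0.998, -0.055, 0.001]
force: [-1.7, 0.9, 6.1]
finger_gap: 0.0071
finger_force: 33.1
```

```bash
python3 -m crank '[[0,0,0,0],[0,0,0,0],[0,0,0,0],[0,0,0,0],[0,0,0,0],[0,0,0.02,0],[0,0,0.035,0],[0,0,0.035,0],[0,0,0.035,0],[0,0,0.035,0]]' -1
python3 -m crank '[[0,0.025,0.015,0],[0,0.025,0.015,0],[0,0.025,0.015,0],[0,0.025,0.015,0],[0,0.025,0.015,0],[0,0.025,0.015,0],[0,0.025,0.01,0],[0,0.02,0,0],[0,0,0,0],[0,0,0,0],[0,0,0,0]]'
python3 - <<'E'
from h import *
a=snap('wrist','w11.png')[30:250]
cv2.imwrite('pics/w11c.png',cv2.resize(a[:,:,::-1],(800,344),interpolation=cv2.INTER_CUBIC))
E
```

```text
time: 26.82
ee_pos: [0.5553, -0.1474, 0.2548]
tool_rot: [0.0, 0.998, -0.055, -0.0]
force: [0.3, 0.3, 0.2]
finger_gap: 0.0852
finger_force: 0.0
time: 27.73
ee_pos: [0.5555, 0.0468, 0.3531]
tool_rot: [0.0, 0.998, -0.056, -0.0]
force: [-0.7, -0.8, -0.2]
finger_gap: 0.085
finger_force: 0.0
```

View pics/w11c.png

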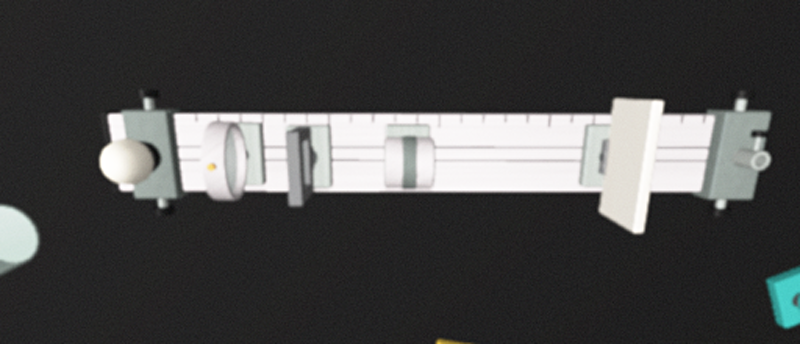

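All parts stand upright. Bulb is at (127,161), condenser foot right edge at 262, slide foot right edge at 330, projector foot top edge at 388–429, and screen foot left edge at 586.

Run:
```python
from h import *
f='w11.png'; s=1.5625
R=lambda u,v,z: ray(f,(u/s,v/s+30),z)[:2]
u=np.array([np.sin(np.radians(6.5)),np.cos(np.radians(6.5))]); n=np.array([u[1],-u[0]])
L=R(127.5,161,.075); c0=np.array([.5714,0])
def rep(k,p): print(k,'along',(-(p-L)@u).round(4),'lat',((p-c0)@n).round(4))
rep('lamp',L)
def edge(k,a,b,sg):
    A,B=R(*a,.034),R(*b,.034); d=A-B
    rep(k,(A+B)/2+sg*.02*u); print('  len',np.linalg.norm(d).round(4),'ang vs rail x',(np.degrees(np.arctan2(d[1],d[0]))+6.5).round(1))
edge('cond',(260.5,124),(263.5,184),1); edge('slide',(328,125),(331,186),1)
edge('screen',(588,126),(583,185),-1)
rep('cond screw',R(212,164,.111))
a,b=R(387.5,126,.034),R(429.5,126,.034); rep('proj',(a+b)/2-.028*n); rep('proj barrel',R(410,162,.069))
```

```text
lamp along 0.0 lat -0.0003
cond along 0.0809 lat 0.0
  len 0.0534 ang vs rail x -1.5
slide along 0.1415 lat -0.0012
  len 0.0543 ang vs rail x 0.8
screen along 0.4119 lat -0.0007
  len 0.0526 ang vs rail x 1.9
cond screw along 0.0819 lat 0.0025
proj along 0.2323 lat -0.0027
proj barrel along 0.2329 lat -0.0015
```

Spacings come to about 81, 61, 91 and 179 mm, with the parts centred within 3 mm, so everything is well within tolerance.

```bash
python3 -c "
from rig import robot; print(robot.job_done())"
```

```text
the job is handed in; nothing more can be done
None
```

The job is handed in: by my last camera view, the condenser, slide, projection lens and screen stand upright on the rail at spacings of about 81, 61, 91 and 179 mm, within 3 mm of its centre line; the judged result was not shown.

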